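Pack the tool tote and lock it with its carrying bar

ROBOT

A 6-joint arm with a two-finger parallel gripper is mounted at the origin on the work surface. World frame = base frame: x ahead of the robot, y to its left, z up, the work surface at z = 0. Lengths are in mm, angles in degrees, forces in N, time in s.
With the tool pointing down it reaches from about 300 to 850 mm from the base axis. Payload 4.2 kg.
Tool frame: the origin (TCP) lies at the very end of the fingers, on their centre line; the grasp point (between the pads) lies 19 mm behind it (env.grip_point_offset is the distance from the TCP to the grasp point, in mm); z points along the fingers, y is the line along which they close (so a half turn about z gives the same grasp; the last joint's range is limited). The gripper opens to 91 mm and grips with 3 to 60 N. Pads are 32 mm wide; open, the fingers measure 118 mm over their backs; the gripper's body (76 mm by 178 mm) begins 60 mm behind the grasp point.
Start: joints at [64.916, 18.312, 89.639, -0, 72.044, -1.146], TCP at [233.311, 525.556, 213.976] pointing down, gripper open.
Joint ranges: [-177.97, 177.97], [-48.28, 115.42], [12.27, 149.76], [-77.06, 257.06], [2.81, 150.46], [-146.56, 146.56]. Speed limits (degrees/s): [147.25, 147.25, 180, 180, 180, 180].

INTERFACE

Orientations are given as [roll, pitch, yaw] about the fixed x, y, z axes, in that order (R = Rz(yaw) Ry(pitch) Rx(roll)).
In Python, from workcell import env gives the robot as it stands. The module is installed in compiled form; this text tells all that it offers.
- The arm moves only by the tool arm_command, never from a script. Its argument "rows" is a list of rows, each an object with "delta_pos": the shift along the tool's x, y, z in mm, a list of three; "roll": the turn about the tool's z in units of 5 degrees (1.0 is 5 degrees); "jaw": the opening in per cent of the stroke, from 0 (shut) to 100 (fully open). A call has 1 to 20 rows; each row is the pose to reach, as a shift and turn from the pose commanded when the call began, along the tool's axes at that moment; what a row does not reach only later rows make up. A row lasts 1/12 s, in which the tool goes at most 41.7 mm and 7.16 degrees, less where a joint would pass 70% of its speed; a pose out of reach is approached as far as the arm can. A call with a gripper value outside its range is refused whole. The fingers move at their own pace and stop on an object; "squeeze" is the grip in N (left out, the last holds). Time passes only in rows, so rows that repeat a pose let the fingers close. It gives the time, the measured TCP pose, the force, the opening and the grip force at its end, in the units of the state.
- env.state(): the state, without advancing time (a new reading comes with each control period).
- env.grab_frame(name): name is "side" or "top" or "wrist"; returns a dict with "img" (420x560x3 uint8, blue, green, red), "z_map" (420x560 float32, mm along the optical axis (not along the pixel's ray), 0 where there is no reading), "fov_y" (degrees; the focal length in pixels is half the picture's height over the tangent of half this angle, whatever the lens; pixels are square), "cx", "cy" (the principal point, pixels), "R" (3x3) and "t" (3): a world point X has camera coordinates R X + t; the wrist camera has in their place "T_tool_cam" (4x4, takes a point from camera to tool coordinates, whose origin is the TCP and whose axes are the flange's). Camera axes: x right, y down, z forward; pixel columns grow to the right and rows downward; lengths in mm; the calibration is good to about 2 mm. A picture is of the moment at which its call begins: read the wrist's pose just before it.
- env.job_done(): hands the job in; it is judged then, once.
The state is a dict: "time_s": time; "qpos": joint angles; "qvel": joint speeds; "effort": joint torques, N m; "ee_pos": TCP position; "ee_rot": TCP orientation; "force": force on the tool from outside, world axes, zero at the start; "torque": the same for the moment, N m; "gripper_width": finger opening in mm; "gripper_force": force on a finger pad.
Only numpy, scipy, OpenCV 4.12 (cv2) and the standard library are available. Lean on these libraries where they do the work, as an engineer would, in place of code of your own. Each camera call takes 0.05 s, during which the arm holds its last target. There are 200 camera calls.

TASK

Pack the open wooden tool tote for carrying: lay the block plane sole down flat on the tote's floor, set the short deep tray on the lower runners above it, then the long shallow tray on the upper runners, each sitting level, and last thread the carrying bar from either side through the holes in both end boards, over the trays, until its square head is up against the end board. Let go of everything, and leave the tape measure and the glue bottle where they stand.

Things in the scene. Friction and masses are not known exactly. Their poses are not given: they have to be found in the camera images.
- tote: Open plywood tool tote, fixed. Origin: centre of its underside, on the bench; z up, y from end board to end board. 252 mm long, 154 wide. Floor top z 12. End boards span |y| 110 to 126, up to z 230 (gable 90 wide above z 168), each with a 26 mm round hole along y at x 0, z 196. Side boards: inner faces x +-65, tops z 64. Guide battens at x +-65 on the end boards up to z 168. Half-turn symmetric.
- lower_seat (a point): On the tote, axes as the tote's: middle between the two lower runners (one on each end board's inner face, 130 mm wide, from |y| 82 to 110), at the height of their tops, 70 mm above the bench. The middle of the short tray's underside belongs here; the plane lies beneath.
- upper_seat (a point): On the tote, axes as the tote's: middle between the two upper runners (one on each end board's inner face, 130 mm wide, from |y| 96 to 110), at the height of their tops, 132 mm above the bench. The middle of the long tray's underside belongs here. The bar runs 64 mm above this point.
- plane_mid (a point): Block plane, dark iron with brass knob and cap. 140 mm long (its y; knob end +y), 44 wide (its x), 50 high, 0.55 kg. The point is at its middle, 20 mm above the sole; z up. Grip it at mid-length across x, on its upright cheeks: outer faces 44 mm apart, 32 mm high.
- short_tray_mid (a point): Short deep wooden tray, 182 mm long (its y), 120 wide (x), 55 high, 0.32 kg; walls 6, bottom 5. The point is its centre, 27.5 above the underside; z up. Grip: the 12 mm partition along its middle, flush with the rim; 48 mm wide, 50 deep clear space on both sides at the centre. No cross partitions. Passes the upper runners with 5 mm to spare at each end. Half-turn symmetric.
- long_tray_mid (a point): Long shallow wooden tray with six compartments, 210 mm long (its y), 120 wide (x), 45 high, 0.32 kg; walls 6, bottom 5. The point is its centre, 22.5 above the underside; z up. Grip: the 12 mm partition along its middle, flush with the rim; empty compartments 86 x 48 mm, 40 deep on both sides at the centre. 5 mm to spare at each end of the tote. Half-turn symmetric.
- bar_head (a point): Centre of the square head (30 x 30 mm, 44 long) of the wooden carrying bar, 0.10 kg; grip it across flat sides. From it a round 20 mm shaft runs along the bar's +y, on the head's centre line. The head cannot pass the tote's holes: its inner face, 22 mm from this point, stops at the end board's outer face. Lying on the bench the bar slopes 1 degree down to the tip.
- bar_tip (a point): Tip of the carrying bar, 292 mm from the head's centre along the bar's +y; the last 12 mm taper to 10 mm across. With the bar home the tip stands 18 mm out beyond the far end board (144 mm from the tote's middle).
- tape_mid (a point): Bystander: chrome tape measure, 34 x 66 x 56 mm, standing on its yellow foot; the point is 30 mm above the bench. Leave it alone.
- glue_mid (a point): Bystander: white glue bottle, 56 mm in diameter and 170 mm high; the point is 85 mm above the bench. Leave it alone.
There are look-alikes about, which are no part of the job. Leave any red look-alike of the part that bears long_tray_mid alone.

How it is judged:
By the outcome, as a careful person would: the job done as asked, in the order asked, and still so for the second after the job is handed in, with the robot touching nothing.
It also fails if it takes over 133 s, if anything falls off the work surface, if the arm or the gripper's body presses on something with over 40 N, if the wrist force passes 120 N, or if a joint passes its speed limit or range.

## Working session

There is one attempt and no reset: what is moved stays moved. The work goes in short steps, Python scripts to look and compute and a tool call to move; the robot and the scene stay as the last step left them, time stands still between calls to the robot, and variables do not carry over. Pictures are saved under pics/ and viewed, at most 14 in all, crops included, and the job is handed in when it is done.

Besides the shell and the picture viewer there is one more tool, called after "Request:" by a JSON object that holds its "name" and its "arguments", one argument or row to a line. arm_command: Moves the arm, as the interface text tells. Its arguments: {"type":"object","properties":{"rows":{"type":"array"},"squeeze":{"type":"number"}},"required":["rows"]}

```bash
mkdir -p pics
cat > h.py <<'E'
import numpy as np, cv2
from workcell import env
from scipy.spatial.transform import Rotation as Rn
def snap(name):
    s=env.state(); f=env.grab_frame(name); 
    f=dict(f); h=f["img"].shape[0]; f["f"]=h/2/np.tan(np.radians(f["fov_y"]/2))
    if name=="wrist":
        T=np.eye(4); T[:3,:3]=Rn.from_euler("xyz",s["ee_rot"],degrees=True).as_matrix(); T[:3,3]=s["ee_pos"]
        W=np.linalg.inv(T@np.array(f["T_tool_cam"])); f["R"]=W[:3,:3]; f["t"]=W[:3,3]
    f["R"]=np.array(f["R"]);f["t"]=np.array(f["t"])
    return f
def ray(f,u,v,z):
    d=f["R"].T@np.array([(u-f["cx"])/f["f"],(v-f["cy"])/f["f"],1]); c=-f["R"].T@f["t"]
    return c+d*(z-c[2])/d[2]
def cloud(f):
    z=f["z_map"]; v,u=np.indices(z.shape)
    P=np.stack([(u-f["cx"])/f["f"]*z,(v-f["cy"])/f["f"]*z,z],-1)
    P=(P-f["t"])@f["R"]; P[z==0]=np.nan
    return P
def proj(f,X):
    c=f["R"]@np.array(X)+f["t"]; return c[:2]/c[2]*f["f"]+[f["cx"],f["cy"]]
E
python3 - <<'E'
from h import *
print(env.state())
for n in("top","side"):
    f=snap(n); cv2.imwrite(f"pics/{n}1.png",f["img"]); print(n,f["f"],-f["R"].T@f["t"],f["R"][2])
    np.savez(f"{n}1.npz",**{k:f[k] for k in("img","z_map","R","t","f","cx","cy")})
E
```

```text
{'time_s': 0.0, 'qpos': array([ 6.49168059e+01,  1.83505460e+01,  8.97072667e+01, -1.45085522e-04,
        7.20418433e+01, -1.14470655e+00]), 'qvel': array([-0.05020258,  0.04689611,  0.0267715 , -0.0468701 , -0.13946785,
        0.08516877]), 'effort': array([-1.53909859e-03, -4.12456298e+01, -2.31971580e+01,  7.25950976e-02,
        4.58568195e-02, -1.57621894e-04]), 'ee_pos': array([233.08496353, 525.08826259, 213.12541305]), 'ee_rot': array([-1.79900361e+02, -1.85297172e-03,  1.56061556e+02]), 'force': array([ 0.55362549, -0.71879874,  0.1726736 ]), 'torque': array([-0.0607844 ,  0.0458038 , -0.00577413]), 'gripper_force': 0.0, 'gripper_width': 91.55819448612803}
top 529.8146536572485 [ 209.93226005   66.03990802 1861.57866595] [ 0.13198256 -0.0087408  -0.9912135 ]
side 535.6100736718462 [   30.44943315 -1101.84863086   996.34955028] [ 0.25772569  0.76538918 -0.58970914]
```

View pics/top1.png

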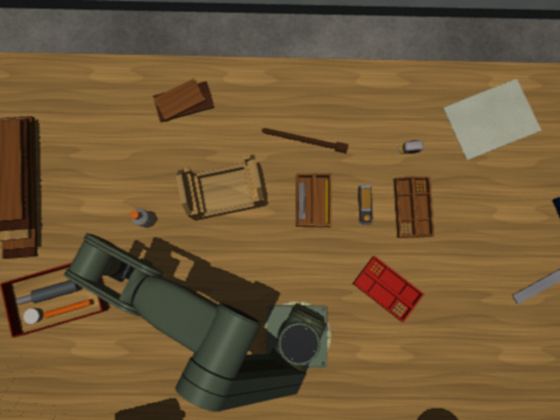

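View pics/side1.png

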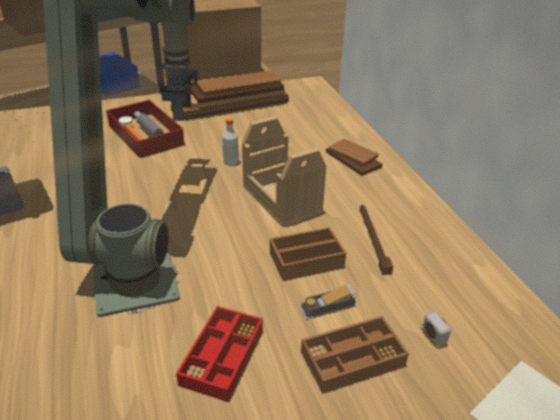

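Top view: the tote is at (222,188), brown six-compartment tray (413,207), brown two-bay tray (313,201), plane (365,203), bar from head (341,147) to tip (265,130), tape (413,147) and glue (140,217).

Could be mistaken:
- Long tray: brown (413,207) or red (388,288). I choose brown.
- Short tray: (313,201) or the red open box with tools (52,297). I choose (313,201), which has one long partition.
- Bar: (305,140) or the grey strip (538,282). I choose the wooden one with a square head.
- Plane: (365,203) or the dark block (183,100). I choose the one with brass.

Run:
```python
from h import *
f=dict(np.load("top1.npz")); P=cloud(f); img=f["img"]
c=cv2.resize(img[110:300,150:440],None,fx=2.7,fy=2.7,interpolation=cv2.INTER_CUBIC); cv2.imwrite("pics/crop1.png",c)
m=((P[...,2]>12)&(P[...,2]<300)).astype(np.uint8)
n,l,st,ce=cv2.connectedComponentsWithStats(m)
for i in range(1,n):
    if st[i,4]<60: continue
    q=P[l==i]; r=cv2.minAreaRect(q[:,:2].astype(np.float32))
    print(ce[i].round(),st[i,4],"c",np.round(r[0],1),"sz",np.round(r[1],1),"a",round(r[2],1),"z",np.percentile(q[:,2],[5,50,98]).round())
```

```text
[183. 100.] 1564 c [822.8 419.7] sz [117.4 200.4] a 18.1 z [15. 34. 45.]
[ 18. 187.] 5082 c [499.1 975.1] sz [503.5 133.6] a 4.8 z [ 24.  91. 117.]
[310. 140.] 498 c [688.9 -19.9] sz [312.2  31.7] a 76.8 z [14. 22. 35.]
[413. 146.] 230 c [ 660.8 -401.1] sz [38.1 68.7] a 9.2 z [27. 53. 65.]
[220. 189.] 3075 c [490.1 260.9] sz [157.  259.8] a 12.9 z [ 13.  68. 234.]
[314. 201.] 775 c [463.3 -51.8] sz [184.9 120.9] a 0.1 z [14. 52. 63.]
[414. 207.] 1185 c [ 450.5 -402.8] sz [216.5 124.5] a 3.1 z [15. 37. 53.]
[365. 204.] 493 c [ 452.6 -235. ] sz [135.1  45.4] a 2.1 z [17. 33. 52.]
[557. 203.] 64 c [ 465.4 -909.9] sz [19.  62.2] a 86.8 z [14. 27. 49.]
[143. 218.] 337 c [387.1 525.5] sz [50.5 56.6] a 70.3 z [ 29. 112. 175.]
[390. 290.] 1097 c [ 163.8 -310.4] sz [212.3 120.8] a 52.8 z [14. 39. 53.]
[ 34. 303.] 1137 c [121.8 831.8] sz [198.9 335.6] a 17.2 z [15. 57. 77.]
[ 50. 292.] 723 c [132.  842.1] sz [ 53.8 205.3] a 17.1 z [32. 52. 64.]
[ 68. 308.] 311 c [ 83.8 779.1] sz [ 41.7 167.1] a 22.2 z [18. 39. 49.]
[296. 343.] 3490 c [-24.3  15.4] sz [238.8 261.3] a 86.7 z [ 13. 206. 286.]
[ 31. 316.] 203 c [ 48.7 893.7] sz [57.3 61.1] a 81.3 z [29. 40. 48.]
```

View pics/crop1.png

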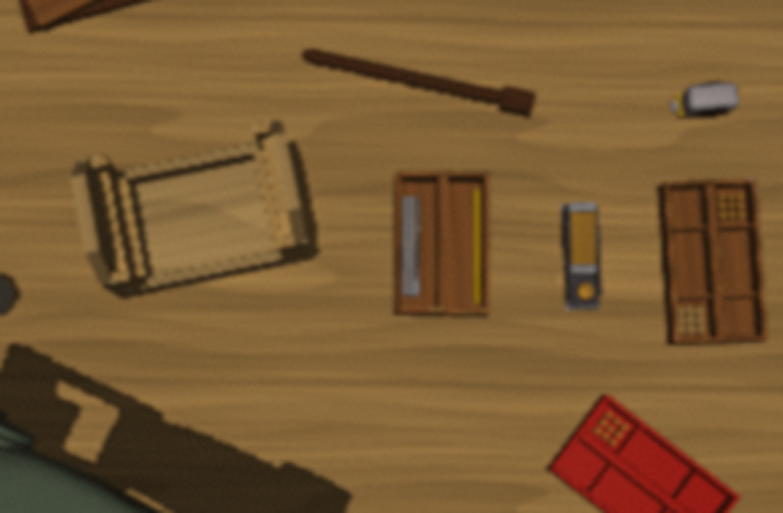

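```bash
cat >> h.py <<'E'
def delta(x,y,z,yaw=None):
    s=env.state(); R=Rn.from_euler("xyz",s["ee_rot"],degrees=True).as_matrix()
    d=R.T@(np.array([x,y,z])-s["ee_pos"])
    r=0 if yaw is None else -((yaw-s["ee_rot"][2]+180)%360-180)/5
    print("dpos",d.round(1),"roll",round(r,2),"dist",np.linalg.norm(d).round(),"t",s["time_s"],"yaw",s["ee_rot"][2].round(1))
E
python3 - <<'E'
from h import *
f=env.grab_frame("wrist"); print(np.round(f["T_tool_cam"],3),f["fov_y"],f["cx"],f["cy"])
delta(440,250,360,103)
E
```

```text
[[   0.      -0.965   -0.263   73.364]
 [   1.       0.       0.      -0.799]
 [  -0.      -0.263    0.965 -170.762]
 [   0.       0.       0.       1.   ]] 66.37785990482948 276.75564962901683 207.89263653564316
dpos [-300.7 -167.8 -146.5] roll 10.61 dist 374.0 t 0.15 yaw 156.1
```

Request:
{"name": "arm_command", "arguments": {
  "rows": [
    {"delta_pos":[-340,-135,-86],"roll":10.6,"jaw":100},
    {"delta_pos":[-340,-135,-86],"roll":10.6,"jaw":100},
    {"delta_pos":[-340,-135,-86],"roll":10.6,"jaw":100},
    {"delta_pos":[-340,-135,-86],"roll":10.6,"jaw":100},
    {"delta_pos":[-340,-135,-86],"roll":10.6,"jaw":100},
    {"delta_pos":[-340,-135,-86],"roll":10.6,"jaw":100},
    {"delta_pos":[-340,-135,-86],"roll":10.6,"jaw":100},
    {"delta_pos":[-340,-135,-86],"roll":10.6,"jaw":100},
    {"delta_pos":[-340,-135,-86],"roll":10.6,"jaw":100},
    {"delta_pos":[-340,-135,-86],"roll":10.6,"jaw":100},
    {"delta_pos":[-340,-135,-86],"roll":10.6,"jaw":100},
    {"delta_pos":[-340,-135,-86],"roll":10.6,"jaw":100}
  ]
}}

```text
time_s: 1.15
ee_pos: [488.8, 264.2, 299.4]
ee_rot: [-179.9, -0.0, 103.0]
force: [-0.3, -0.0, 0.1]
gripper_width: 91.3
gripper_force: 0.0
```

Run:
```python
from h import *
s=env.state(); print(s["ee_pos"],s["ee_rot"])
f=snap("wrist"); cv2.imwrite("pics/w1.png",f["img"]); np.savez("w1.npz",**{k:f[k] for k in("img","z_map","R","t","f","cx","cy")})
P=cloud(f)
for nm,lo,hi in(("tops",222,240),("sides",58,70),("guides",163,172),("floor",6,17)):
    m=(P[...,2]>lo)&(P[...,2]<hi); q=P[m]
    r=cv2.minAreaRect(q[:,:2].astype(np.float32)); print(nm,len(q),r,np.median(q[:,2]))
```

```text
[488.81821485 264.24256485 299.40152557] [-1.79919539e+02 -2.88592706e-02  1.03028618e+02]
tops 4087 ((492.3019104003906, 260.69061279296875), (99.03874206542969, 245.7535858154297), 13.023049354553223) 229.79306770329728
sides 5022 ((494.1214294433594, 251.6481170654297), (154.48123168945312, 208.85861206054688), 12.971118927001953) 64.62494034816547
guides 1337 ((492.65594482421875, 257.9586181640625), (153.9901885986328, 250.3494110107422), 12.915363311767578) 167.96965246094106
floor 12958 ((516.8549194335938, 160.990478515625), (836.84228515625, 386.2812194824219), 28.059646606445312) 11.861073356736306
```

View pics/w1.png

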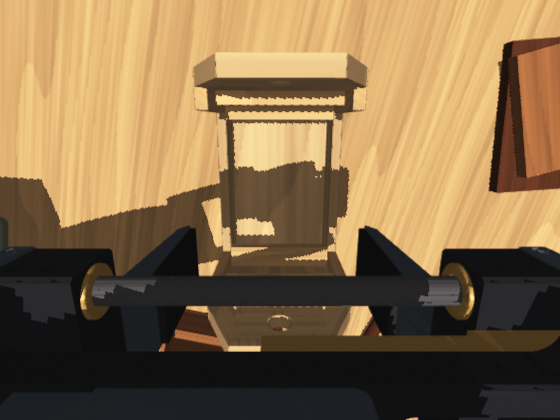

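The wrist picture shows the tote square in the view: the far end board top is at (280,70), the floor at (285,180), and the near board with its hole at (278,322), partly hidden by the gripper.

Run:
```python
from h import *
f=dict(np.load("w1.npz")); P=cloud(f)
a=np.radians(12.97); ex=np.array([np.cos(a),np.sin(a)]); ey=np.array([-ex[1],ex[0]]); c=np.array([490,261.])
q=P[...,:2]-c; X=q@ex; Y=q@ey; Z=P[...,2]
def pr(n,m,V): 
    v=V[m]; print(n,len(v),np.percentile(v,[1,3,10,90,97,99]).round(1))
t=(abs(Z-230)<4)
pr("far top X",t&(Y>50),X);pr("far top Y",t&(Y>50),Y);pr("near top X",t&(Y<-50),X);pr("near top Y",t&(Y<-50),Y)
s=(abs(Z-64)<4)&(abs(Y)<80)
pr("side+ X",s&(X>30)&(X<100),X);pr("side- X",s&(X<-30)&(X>-100),X)
w=(Z>14)&(Z<60)&(abs(Y)<75);pr("wall+",w&(X>30)&(X<72),X);pr("wall-",w&(X<-30)&(X>-72),X)
u=(abs(Z-132)<4); pr("uprun far Y",u&(Y>50)&(abs(X)<60),Y)
l=(abs(Z-70)<4); pr("lorun far Y",l&(Y>50)&(abs(X)<60),Y); pr("lorun near Y",l&(Y<-50)&(abs(X)<60),Y);pr("uprun near Y",u&(Y<-50)&(abs(X)<60),Y)
delta(452,-235,230,182.1)
```

```text
far top X 3483 [-43.5 -41.6 -35.1  39.3  45.7  47.8]
far top Y 3483 [105.9 106.  107.1 120.5 121.7 121.8]
near top X 276 [-44.5 -44.1 -41.4 -17.6 -15.9 -15.1]
near top Y 276 [-119.6 -119.3 -118.6 -113.5 -113.2 -113.1]
side+ X 1172 [66.7 66.9 67.6 77.2 78.2 78.5]
side- X 1178 [-74.9 -74.5 -73.6 -63.9 -63.2 -63. ]
wall+ 586 [45.3 66.5 66.6 67.  67.1 67.1]
wall- 538 [-63.5 -63.4 -63.4 -63.  -62.9 -43.9]
uprun far Y 1794 [ 92.5  92.5  93.5 104.8 105.8 105.9]
lorun far Y 1427 [78.3 78.3 79.5 93.1 94.3 94.3]
lorun near Y 1915 [-114.2 -113.9 -112.7  -87.4  -85.7  -85.3]Traceback (most recent call last):
  File "<stdin>", line 13, in <module>
  File "<stdin>", line 6, in pr
    return _quantile_unchecked(
        a, q, axis, out, overwrite_input, method, keepdims, weights)
    return _ureduce(a,
                    func=_quantile_ureduce_func,
    ...<5 lines>...
                    overwrite_input=overwrite_input,
                    method=method)
    r = func(a, **kwargs)
    result = _quantile(arr,
                       quantiles=q,
    ...<2 lines>...
                       out=out,
                       weights=wgt)
    slices_having_nans = np.isnan(arr[-1, ...])
                                  ~~~^^^^^^^^^
IndexError: index -1 is out of bounds for axis 0 with size 0
```

Run:
```python
from h import *
delta(452,-235,230,182.1)
```

```text
dpos [-478.5 -148.6   69.4] roll -15.8 dist 506.0 t 1.2 yaw 103.1
```

Request:
{"name": "arm_command", "arguments": {
  "rows": [
    {"delta_pos":[-478,-149,69],"roll":-15.8,"jaw":100},
    {"delta_pos":[-478,-149,69],"roll":-15.8,"jaw":100},
    {"delta_pos":[-478,-149,69],"roll":-15.8,"jaw":100},
    {"delta_pos":[-478,-149,69],"roll":-15.8,"jaw":100},
    {"delta_pos":[-478,-149,69],"roll":-15.8,"jaw":100},
    {"delta_pos":[-478,-149,69],"roll":-15.8,"jaw":100},
    {"delta_pos":[-478,-149,69],"roll":-15.8,"jaw":100},
    {"delta_pos":[-478,-149,69],"roll":-15.8,"jaw":100},
    {"delta_pos":[-478,-149,69],"roll":-15.8,"jaw":100},
    {"delta_pos":[-478,-149,69],"roll":-15.8,"jaw":100},
    {"delta_pos":[-478,-149,69],"roll":-15.8,"jaw":100},
    {"delta_pos":[-478,-149,69],"roll":-15.8,"jaw":100},
    {"delta_pos":[-478,-149,69],"roll":-15.8,"jaw":100},
    {"delta_pos":[-478,-149,69],"roll":-15.8,"jaw":100},
    {"delta_pos":[-478,-149,69],"roll":-15.8,"jaw":100}
  ]
}}

```text
time_s: 2.45
ee_pos: [451.7, -236.7, 229.6]
ee_rot: [180.0, -0.1, -178.0]
force: [0.9, -0.4, -0.0]
gripper_width: 91.4
gripper_force: 0.0
```

```bash
cat >> h.py <<'E'
def comps(f,lo,hi,amin=300,box=None):
    P=cloud(f); m=((P[...,2]>lo)&(P[...,2]<hi)).astype(np.uint8)
    if box: m&=((P[...,0]>box[0])&(P[...,0]<box[1])&(P[...,1]>box[2])&(P[...,1]<box[3])).astype(np.uint8)
    n,l,st,ce=cv2.connectedComponentsWithStats(m)
    for i in range(1,n):
        if st[i,4]<amin: continue
        q=P[l==i]; r=cv2.minAreaRect(q[:,:2].astype(np.float32))
        print(ce[i].round(),st[i,4],"c",np.round(r[0],1),"sz",np.round(r[1],1),"a",round(r[2],1),"z",np.percentile(q[:,2],[2,50,98]).round(1))
E
python3 - <<'E'
from h import *
s=env.state(); print(s["ee_pos"],s["ee_rot"])
f=snap("wrist"); cv2.imwrite("pics/w2.png",f["img"])
comps(f,6,80,300,(300,600,-320,-160)); comps(f,27,38,100,(300,600,-320,-160))
E
```

```text
[ 451.67385386 -236.73044198  229.63251191] [ 1.79994546e+02 -1.15443346e-01 -1.78035207e+02]
[278. 188.] 4148 c [ 455.1 -236. ] sz [131.1  44.1] a 2.1 z [16.7 32.4 47.6]
[278. 190.] 1521 c [ 460.6 -235.8] sz [117.2  44.1] a 2.1 z [28.9 31.9 37.5]
```

View pics/w2.png

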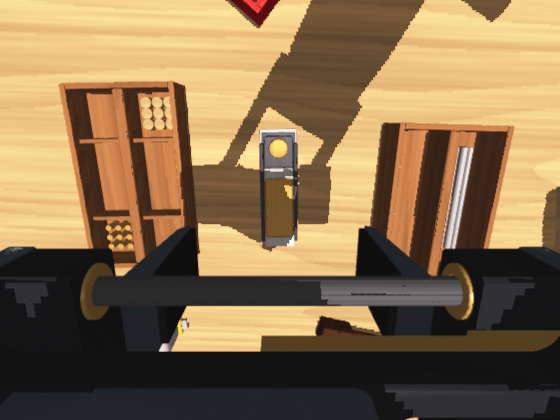

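The plane is centred at (278,188) in the view, knob (278,148) toward the base, with the long tray at (130,180) and the short tray at (445,190).

Request:
{"name": "arm_command", "arguments": {
  "rows": [
    {"delta_pos":[-1,1,200],"roll":0,"jaw":85},
    {"delta_pos":[-1,1,200],"roll":0,"jaw":85},
    {"delta_pos":[-1,1,200],"roll":0,"jaw":85},
    {"delta_pos":[-1,1,200],"roll":0,"jaw":85},
    {"delta_pos":[-1,1,200],"roll":0,"jaw":85},
    {"delta_pos":[-1,1,212],"roll":0,"jaw":85},
    {"delta_pos":[-1,1,223],"roll":0,"jaw":85},
    {"delta_pos":[-1,1,223],"roll":0,"jaw":85},
    {"delta_pos":[-1,1,223],"roll":0,"jaw":0},
    {"delta_pos":[-1,1,223],"roll":0,"jaw":0},
    {"delta_pos":[-1,1,223],"roll":0,"jaw":0},
    {"delta_pos":[-1,1,223],"roll":0,"jaw":0},
    {"delta_pos":[-1,1,223],"roll":0,"jaw":0},
    {"delta_pos":[-1,1,223],"roll":0,"jaw":0},
    {"delta_pos":[-1,1,223],"roll":0,"jaw":0},
    {"delta_pos":[-1,1,223],"roll":0,"jaw":0}
  ],
  "squeeze": 40
}}

```text
time_s: 3.83
ee_pos: [453.5, -234.3, 8.6]
ee_rot: [-180.0, 0.1, -178.0]
force: [-0.0, 0.5, 6.4]
gripper_width: 43.8
gripper_force: 39.9
```

Request:
{"name": "arm_command", "arguments": {
  "rows": [
    {"delta_pos":[0,0,-20],"roll":0,"jaw":0},
    {"delta_pos":[0,0,-60],"roll":0,"jaw":0},
    {"delta_pos":[0,0,-100],"roll":0,"jaw":0},
    {"delta_pos":[0,0,-140],"roll":0,"jaw":0},
    {"delta_pos":[-5,20,-180],"roll":1,"jaw":0},
    {"delta_pos":[-10,50,-205],"roll":2,"jaw":0},
    {"delta_pos":[-15,85,-225],"roll":3.4,"jaw":0},
    {"delta_pos":[-20,120,-240],"roll":4.8,"jaw":0},
    {"delta_pos":[-24,155,-255],"roll":6.2,"jaw":0},
    {"delta_pos":[-28,195,-255],"roll":7.6,"jaw":0},
    {"delta_pos":[-32,235,-255],"roll":9,"jaw":0},
    {"delta_pos":[-36,275,-255],"roll":10.4,"jaw":0},
    {"delta_pos":[-40,315,-255],"roll":11.8,"jaw":0},
    {"delta_pos":[-44,355,-255],"roll":13.2,"jaw":0},
    {"delta_pos":[-48,395,-255],"roll":14.6,"jaw":0},
    {"delta_pos":[-52,435,-255],"roll":15.8,"jaw":0},
    {"delta_pos":[-56,470,-255],"roll":15.8,"jaw":0},
    {"delta_pos":[-56,490,-255],"roll":15.8,"jaw":0},
    {"delta_pos":[-56,490,-255],"roll":15.8,"jaw":0}
  ]
}}

```text
time_s: 5.42
ee_pos: [490.6, 264.6, 260.8]
ee_rot: [-179.9, -0.3, 103.4]
force: [-0.8, -1.0, -5.1]
gripper_width: 44.2
gripper_force: 39.9
```

Run:
```python
from h import *
delta(492.6,257.7,21.5,102.97)
f=snap("wrist"); cv2.imwrite("pics/w3.png",f["img"])
comps(f,180,300,100,(350,650,100,420))
```

```text
dpos [ -8.5   0.8 239.3] roll 0.08 dist 239.0 t 5.4167 yaw 103.4
[279.  59.] 7603 c [466.5 372.4] sz [140.4  16.6] a 13.0 z [182.8 229.4 231.2]
[276. 210.] 13726 c [483.7 294.1] sz [66.5 70.9] a 13.4 z [257.4 279.5 295.3]
[277. 320.] 2384 c [497.  238.6] sz [44.3 22.2] a 14.4 z [282.6 290.9 293.7]
```

Request:
{"name": "arm_command", "arguments": {
  "rows": [
    {"delta_pos":[-2,0,40],"roll":0,"jaw":0},
    {"delta_pos":[-2,0,80],"roll":0,"jaw":0},
    {"delta_pos":[-2,0,120],"roll":0,"jaw":0},
    {"delta_pos":[-2,0,150],"roll":0,"jaw":0},
    {"delta_pos":[-2,0,150],"roll":0,"jaw":0},
    {"delta_pos":[-2,0,150],"roll":0,"jaw":0}
  ]
}}

```text
time_s: 5.97
ee_pos: [490.6, 254.2, 111.4]
ee_rot: [-179.7, 0.1, 103.0]
force: [0.5, 1.1, -4.7]
gripper_width: 43.7
gripper_force: 39.9
```

Run:
```python
from h import *
delta(492.6,257.7,21.5,102.97)
```

```text
dpos [ 3.1  3.2 89.9] roll 0.01 dist 90.0 t 5.9667 yaw 103.0
```

Request:
{"name": "arm_command", "arguments": {
  "rows": [
    {"delta_pos":[3,3,35],"roll":0,"jaw":0},
    {"delta_pos":[3,3,65],"roll":0,"jaw":0},
    {"delta_pos":[3,3,80],"roll":0,"jaw":0},
    {"delta_pos":[3,3,85],"roll":0,"jaw":0},
    {"delta_pos":[3,3,88],"roll":0,"jaw":0},
    {"delta_pos":[3,3,88],"roll":0,"jaw":0},
    {"delta_pos":[3,3,88],"roll":0,"jaw":0}
  ]
}}

```text
time_s: 6.55
ee_pos: [495.9, 260.0, 27.1]
ee_rot: [179.8, -0.1, 103.1]
force: [0.3, 0.2, -4.1]
gripper_width: 43.6
gripper_force: 39.9
```

Request:
{"name": "arm_command", "arguments": {
  "rows": [
    {"delta_pos":[-2,-2,2],"roll":0,"jaw":0},
    {"delta_pos":[-2,-2,4],"roll":0,"jaw":0},
    {"delta_pos":[-2,-2,5],"roll":0,"jaw":0},
    {"delta_pos":[-2,-2,5],"roll":0,"jaw":0},
    {"delta_pos":[-2,-2,5],"roll":0,"jaw":0}
  ]
}}

```text
time_s: 6.97
ee_pos: [492.8, 256.8, 20.7]
ee_rot: [180.0, 0.0, 103.1]
force: [-0.3, -1.4, 2.4]
gripper_width: 43.7
gripper_force: 39.9
```

Request:
{"name": "arm_command", "arguments": {
  "rows": [
    {"delta_pos":[0,0,0],"roll":0,"jaw":70},
    {"delta_pos":[0,0,0],"roll":0,"jaw":70},
    {"delta_pos":[0,0,0],"roll":0,"jaw":70},
    {"delta_pos":[0,0,-10],"roll":0,"jaw":70},
    {"delta_pos":[0,0,-40],"roll":0,"jaw":70},
    {"delta_pos":[0,0,-80],"roll":0,"jaw":70},
    {"delta_pos":[0,0,-120],"roll":0,"jaw":70},
    {"delta_pos":[0,0,-160],"roll":0,"jaw":70},
    {"delta_pos":[0,0,-200],"roll":0,"jaw":70},
    {"delta_pos":[0,0,-240],"roll":0,"jaw":70},
    {"delta_pos":[0,0,-280],"roll":0,"jaw":70},
    {"delta_pos":[0,0,-280],"roll":0,"jaw":70},
    {"delta_pos":[0,0,-280],"roll":0,"jaw":70}
  ]
}}

```text
time_s: 8.05
ee_pos: [493.6, 257.4, 303.5]
ee_rot: [179.6, -0.1, 103.1]
force: [1.0, -0.7, -1.0]
gripper_width: 63.8
gripper_force: 0.0
```

Run:
```python
from h import *
f=snap("wrist"); cv2.imwrite("pics/w4.png",f["img"])
P=cloud(f)
a=np.radians(12.97); ex=np.array([np.cos(a),np.sin(a)]); ey=np.array([-ex[1],ex[0]]); c=np.array([492.6,257.7])
q=P[...,:2]-c; X=q@ex; Y=q@ey; Z=P[...,2]
m=(Z>22)&(Z<66)&(abs(X)<50)&(abs(Y)<78); print("plane",m.sum(),np.percentile(X[m],[2,50,98]),np.percentile(Y[m],[2,50,98]),np.percentile(Z[m],[10,50,99]))
t=(abs(Z-230)<4)&(Y>50); print("far top Y",np.percentile(Y[t],[2,98]))
w=(Z>14)&(Z<60)&(abs(Y)<75)
print("walls",np.median(X[w&(X>60)&(X<72)]),np.median(X[w&(X<-60)&(X>-72)]))
delta(463.3,-52,250,180.1)
```

```text
plane 3111 [-21.14090343  -0.84846169  20.52065136] [-65.67215507  -1.0027682   59.29288975] [33.43719612 44.43439719 60.15241667]
far top Y [109.72291792 125.44055617]
walls 64.95678758039095 -65.03678910855245
dpos [-294.3  -98.5   50.6] roll -15.41 dist 314.0 t 8.1 yaw 103.1
```

View pics/w4.png

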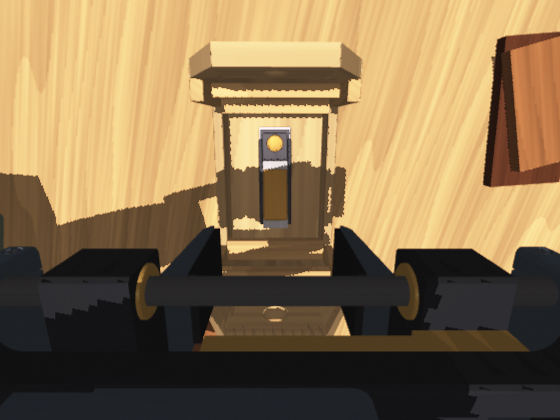

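The plane lies flat in the middle of the tote floor, from (275,130) to (275,225), between the runners. Next is the short tray.

Request:
{"name": "arm_command", "arguments": {
  "rows": [
    {"delta_pos":[-294,-98,51],"roll":-15.4,"jaw":70},
    {"delta_pos":[-294,-98,51],"roll":-15.4,"jaw":70},
    {"delta_pos":[-294,-98,51],"roll":-15.4,"jaw":70},
    {"delta_pos":[-294,-98,51],"roll":-15.4,"jaw":70},
    {"delta_pos":[-294,-98,51],"roll":-15.4,"jaw":70},
    {"delta_pos":[-294,-98,51],"roll":-15.4,"jaw":70},
    {"delta_pos":[-294,-98,51],"roll":-15.4,"jaw":70},
    {"delta_pos":[-294,-98,51],"roll":-15.4,"jaw":70},
    {"delta_pos":[-294,-98,51],"roll":-15.4,"jaw":70},
    {"delta_pos":[-294,-98,51],"roll":-15.4,"jaw":70},
    {"delta_pos":[-294,-98,51],"roll":-15.4,"jaw":70},
    {"delta_pos":[-294,-98,51],"roll":-15.4,"jaw":70},
    {"delta_pos":[-294,-98,51],"roll":-15.4,"jaw":70},
    {"delta_pos":[-294,-98,51],"roll":-15.4,"jaw":70}
  ]
}}

```text
time_s: 9.27
ee_pos: [462.8, -51.5, 247.6]
ee_rot: [180.0, -0.2, 179.9]
force: [-0.1, 1.2, 0.3]
gripper_width: 63.9
gripper_force: 0.0
```

Run:
```python
from h import *
s=env.state(); print(s["ee_pos"],s["ee_rot"])
f=snap("wrist"); cv2.imwrite("pics/w5.png",f["img"])
comps(f,8,80,300,(340,580,-140,40)); comps(f,50,60,100,(340,580,-140,40))
P=cloud(f);m=(P[...,2]>50)&(P[...,2]<60)&(abs(P[...,0]-463)<110)&(abs(P[...,1]+52)<75)
v,u=np.where(m)
for lo,hi in((-125,-95),(-75,-30),(-12,30)):
    k=m&(P[...,1]>lo)&(P[...,1]<hi)&(P[...,0]>390)&(P[...,0]<520); x,y=P[k][:,0],P[k][:,1]; print(len(x),np.polyfit(x,y,1),np.percentile(y,[2,50,98]),x.max())
```

```text
[462.75360283 -51.54085387 247.58555068] [ 1.79968712e+02 -1.73625445e-01  1.79945187e+02]
[277. 190.] 6568 c [465.3 -51.8] sz [181.9 120.4] a 0.3 z [10.9 54.1 56.2]
[240. 179.] 714 c [465.9 -99.7] sz [149.3   8. ] a 0.3 z [ 9.2 12.1 14.1]
[300. 178.] 345 c [465.2 -21.8] sz [128.6   4.8] a 0.3 z [ 8.1  9.5 11.4]
[309. 180.] 1060 c [465.3 -10.4] sz [129.  15.] a 0.3 z [ 8.5 11.3 14. ]
[277. 182.] 4316 c [465.3 -51.8] sz [181.9 120.4] a 0.3 z [51.2 54.7 56.3]
643 [ 6.44231172e-03 -1.11394339e+02] [-111.76010496 -108.41703644 -105.60905423] 519.9474130402805
1187 [ 6.04612566e-03 -5.45136518e+01] [-57.68892986 -52.02096533 -46.16195363] 519.8732581657491
645 [0.00611231 1.95757797] [1.85036867 4.66124025 7.93071594] 519.8158406187856
```

View pics/w5.png

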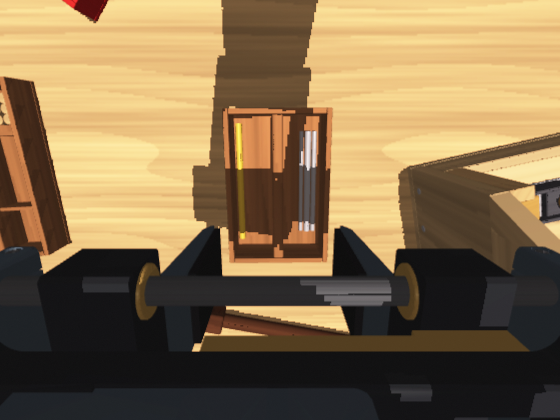

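The tray lies straight in view: rims at (226,185) and (330,185), partition at (278,185). The pencil at (239,190) and rods at (308,180) lie low and clear of a narrow finger opening.

Request:
{"name": "arm_command", "arguments": {
  "rows": [
    {"delta_pos":[-2.5,0,60],"roll":-0.08,"jaw":33},
    {"delta_pos":[-2.5,0,120],"roll":-0.08,"jaw":33},
    {"delta_pos":[-2.5,0,150],"roll":-0.08,"jaw":33},
    {"delta_pos":[-2.5,0,165],"roll":-0.08,"jaw":33},
    {"delta_pos":[-2.5,0,165],"roll":-0.08,"jaw":33},
    {"delta_pos":[-2.5,0,165],"roll":-0.08,"jaw":33},
    {"delta_pos":[-2.5,0,185],"roll":-0.08,"jaw":33},
    {"delta_pos":[-2.5,0,205],"roll":-0.08,"jaw":33},
    {"delta_pos":[-2.5,0,222],"roll":-0.08,"jaw":33},
    {"delta_pos":[-2.5,0,222],"roll":-0.08,"jaw":33},
    {"delta_pos":[-2.5,0,222],"roll":-0.08,"jaw":33},
    {"delta_pos":[-2.5,0,222],"roll":-0.08,"jaw":0},
    {"delta_pos":[-2.5,0,222],"roll":-0.08,"jaw":0},
    {"delta_pos":[-2.5,0,222],"roll":-0.08,"jaw":0},
    {"delta_pos":[-2.5,0,222],"roll":-0.08,"jaw":0},
    {"delta_pos":[-2.5,0,222],"roll":-0.08,"jaw":0},
    {"delta_pos":[-2.5,0,222],"roll":-0.08,"jaw":0}
  ],
  "squeeze": 50
}}

```text
time_s: 10.73
ee_pos: [467.3, -51.5, 28.4]
ee_rot: [180.0, 0.2, -179.6]
force: [0.2, 0.9, 7.0]
gripper_width: 11.8
gripper_force: 50.0
```

Run:
```python
from h import *
print(env.state()["ee_pos"]); delta(492.6,257.7,300,102.97)
```

```text
[467.33239198 -51.50395374  28.41154691]
dpos [ -28.4  309.  -271.5] roll 15.49 dist 412.0 t 10.7333 yaw -179.6
```

Request:
{"name": "arm_command", "arguments": {
  "rows": [
    {"delta_pos":[0,0,-15],"roll":0,"jaw":0},
    {"delta_pos":[0,0,-45],"roll":0,"jaw":0},
    {"delta_pos":[0,0,-80],"roll":0,"jaw":0},
    {"delta_pos":[0,0,-120],"roll":0,"jaw":0},
    {"delta_pos":[0,0,-160],"roll":0,"jaw":0},
    {"delta_pos":[0,5,-200],"roll":0.5,"jaw":0},
    {"delta_pos":[-2,20,-235],"roll":1.5,"jaw":0},
    {"delta_pos":[-4,45,-260],"roll":2.9,"jaw":0},
    {"delta_pos":[-6,75,-272],"roll":4.3,"jaw":0},
    {"delta_pos":[-9,105,-272],"roll":5.7,"jaw":0},
    {"delta_pos":[-12,135,-272],"roll":7.1,"jaw":0},
    {"delta_pos":[-15,165,-272],"roll":8.5,"jaw":0},
    {"delta_pos":[-18,195,-272],"roll":9.9,"jaw":0},
    {"delta_pos":[-21,225,-272],"roll":11.3,"jaw":0},
    {"delta_pos":[-24,255,-272],"roll":12.7,"jaw":0},
    {"delta_pos":[-26,280,-272],"roll":14,"jaw":0},
    {"delta_pos":[-28,300,-272],"roll":15,"jaw":0},
    {"delta_pos":[-28,309,-272],"roll":15.5,"jaw":0},
    {"delta_pos":[-28,309,-272],"roll":15.5,"jaw":0},
    {"delta_pos":[-28,309,-272],"roll":15.5,"jaw":0}
  ]
}}

```text
time_s: 12.4
ee_pos: [491.1, 257.3, 298.3]
ee_rot: [-179.9, 0.1, 103.1]
force: [-0.6, -0.4, -3.3]
gripper_width: 11.8
gripper_force: 50.0
```

```bash
cat >> h.py <<'E'
A=np.radians(12.97); EX=np.array([np.cos(A),np.sin(A)]); EY=np.array([-EX[1],EX[0]]); C=np.array([492.6,257.7])
def tote(f):
    P=cloud(f); q=P[...,:2]-C; return q@EX,q@EY,P[...,2]
E
python3 - <<'E'
from h import *
s=env.state(); print(s["ee_pos"],s["ee_rot"]); 
f=snap("wrist"); cv2.imwrite("pics/w6.png",f["img"])
X,Y,Z=tote(f); d=s["ee_pos"][:2]-C; print("tcp in tote",d@EX,d@EY,s["ee_pos"][2])
rim=s["ee_pos"][2]+26.6
m=(abs(Z-rim)<6)&(abs(X)<75)&(Y>20)&(Y<125)
print("tray far edge Y",m.sum(),np.percentile(Y[m],[90,97,99,99.8]),"X",np.percentile(X[m],[0.5,2,98,99.5]),"Z",np.median(Z[m]))
t=(abs(Z-230)<4)&(Y>90)&(Y<140); print("far top Y",np.percentile(Y[t],[2,98]),"X",np.percentile(X[t],[1,99]))
delta(*(C+0*EY),300,102.97)
E
```

```text
[491.10121858 257.30405367 298.33473769] [-1.79898890e+02  6.38299826e-02  1.03091307e+02]
tcp in tote -1.5494106144593502 -0.049457063604221224 298.33473768703055
tray far edge Y 13340 [89.74111    91.00819819 91.40561986 91.56098044] X [-61.12208927 -60.47449124  57.27637145  57.93643778] Z 324.7877321001606
far top Y [109.71643844 125.33859531] X [-45.50964057  46.03234503]
dpos [ 0.6  1.6 -1.4] roll 0.01 dist 2.0 t 12.45 yaw 103.0
```

View pics/w6.png

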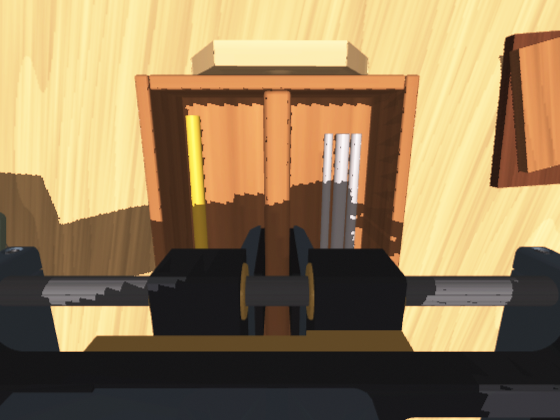

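The tray is held centred and level above the tote, with its far rim at (278,82) just inside the far board at (280,60). It needs about 1.5 mm toward tote +x.

Request:
{"name": "arm_command", "arguments": {
  "rows": [
    {"delta_pos":[0,1.5,25],"roll":0,"jaw":0},
    {"delta_pos":[0,1.5,55],"roll":0,"jaw":0},
    {"delta_pos":[0,1.5,85],"roll":0,"jaw":0},
    {"delta_pos":[0,1.5,105],"roll":0,"jaw":0},
    {"delta_pos":[0,1.5,115],"roll":0,"jaw":0},
    {"delta_pos":[0,1.5,118],"roll":0,"jaw":0},
    {"delta_pos":[0,1.5,118],"roll":0,"jaw":0},
    {"delta_pos":[0,1.5,118],"roll":0,"jaw":0}
  ]
}}

```text
time_s: 13.12
ee_pos: [494.1, 258.0, 182.5]
ee_rot: [179.8, -0.0, 102.9]
force: [-0.1, 0.5, -2.5]
gripper_width: 11.7
gripper_force: 50.0
```

```bash
cat >> h.py <<'E'
def where(): 
    s=env.state(); d=s["ee_pos"][:2]-C; print("tcp in tote",(d@EX).round(2),(d@EY).round(2),s["ee_pos"][2].round(2),s["ee_rot"].round(2),s["force"].round(1))
E
python3 - <<'E'
from h import *
where()
f=snap("wrist"); X,Y,Z=tote(f); rim=env.state()["ee_pos"][2]+26.6
m=(abs(Z-rim)<6)&(abs(X)<64)&(Y>20)&(Y<100)
print("tray far edge Y",m.sum(),np.percentile(Y[m],[90,97,99,99.8]),"X",np.percentile(X[m],[0.5,2,98,99.5]),"Z",np.median(Z[m]))
t=(abs(Z-230)<4)&(Y>90)&(Y<140); print("far top Y",np.percentile(Y[t],[2,98]),"X",np.percentile(X[t],[1,99]))
where()
E
```

```text
tcp in tote 1.56 -0.07 182.48 [ 1.7984e+02 -4.0000e-02  1.0294e+02] [-0.1  0.5 -2.5]
tray far edge Y 13273 [89.69957326 90.93649004 91.34001172 91.44477301] X [-57.95690421 -57.35866145  60.36484964  61.06700861] Z 209.04186062929094
far top Y [109.24236313 112.47590705] X [-44.89898778  45.57877679]
tcp in tote 1.68 0.08 182.73 [ 1.7980e+02 -5.0000e-02  1.0295e+02] [ 0.6  0.8 -4.3]
```

Well within clearance. Lowering.

Request:
{"name": "arm_command", "arguments": {
  "rows": [
    {"delta_pos":[0,-1,15],"roll":0,"jaw":0},
    {"delta_pos":[0,-1,35],"roll":0,"jaw":0},
    {"delta_pos":[0,-1,55],"roll":0,"jaw":0},
    {"delta_pos":[0,-1,70],"roll":0,"jaw":0},
    {"delta_pos":[0,-1,77],"roll":0,"jaw":0},
    {"delta_pos":[0,-1,80],"roll":0,"jaw":0},
    {"delta_pos":[0,-1,82],"roll":0,"jaw":0},
    {"delta_pos":[0,-1,84],"roll":0,"jaw":0},
    {"delta_pos":[0,-1,84],"roll":0,"jaw":0},
    {"delta_pos":[0,-1,84],"roll":0,"jaw":0}
  ]
}}

```text
time_s: 14.0
ee_pos: [493.2, 258.3, 98.6]
ee_rot: [179.8, -0.0, 103.0]
force: [-0.4, 2.0, 2.8]
gripper_width: 11.8
gripper_force: 50.0
```

Run:
```python
from h import *
where()
```

```text
tcp in tote 0.73 0.44 98.58 [ 1.7981e+02 -5.0000e-02  1.0297e+02] [-0.4  2.   2.8]
```

Request:
{"name": "arm_command", "arguments": {
  "rows": [
    {"delta_pos":[0,0,0],"roll":0,"jaw":33},
    {"delta_pos":[0,0,0],"roll":0,"jaw":33},
    {"delta_pos":[0,0,0],"roll":0,"jaw":33},
    {"delta_pos":[0,0,-10],"roll":0,"jaw":33},
    {"delta_pos":[0,0,-45],"roll":0,"jaw":33},
    {"delta_pos":[0,0,-85],"roll":0,"jaw":33},
    {"delta_pos":[0,0,-125],"roll":0,"jaw":33},
    {"delta_pos":[0,0,-165],"roll":0,"jaw":33},
    {"delta_pos":[0,0,-200],"roll":0,"jaw":33},
    {"delta_pos":[0,0,-200],"roll":0,"jaw":33},
    {"delta_pos":[0,0,-200],"roll":0,"jaw":33}
  ]
}}

```text
time_s: 14.92
ee_pos: [493.0, 258.1, 300.2]
ee_rot: [179.6, -0.1, 103.0]
force: [0.2, 0.3, -0.6]
gripper_width: 29.9
gripper_force: 0.0
```

Run:
```python
from h import *
f=snap("wrist"); X,Y,Z=tote(f)
m=(Z>116)&(Z<130)&(abs(X)<64)&(abs(Y)<100)
A_=np.c_[X[m],Y[m],np.ones(m.sum())]; print("rim plane",np.linalg.lstsq(A_,Z[m],rcond=None)[0], np.percentile(Y[m],[1,99.5]),np.percentile(X[m],[0.5,99.5]))
s=env.state(); print(s["gripper_width"]); delta(450.5,-402.8,240,183.1)
```

```text
rim plane [2.37433651e-04 1.95228935e-03 1.24260737e+02] [-96.32857645  96.02562344] [-59.17678978  60.2922152 ]
29.800088090063586
dpos [-634.3 -188.8   57.2] roll -16.03 dist 664.0 t 14.9667 yaw 103.0
```

Short tray sits level (rim at 124). On to the long tray.

Request:
{"name": "arm_command", "arguments": {
  "rows": [
    {"delta_pos":[-634,-189,57],"roll":-16,"jaw":33},
    {"delta_pos":[-634,-189,57],"roll":-16,"jaw":33},
    {"delta_pos":[-634,-189,57],"roll":-16,"jaw":33},
    {"delta_pos":[-634,-189,57],"roll":-16,"jaw":33},
    {"delta_pos":[-634,-189,57],"roll":-16,"jaw":33},
    {"delta_pos":[-634,-189,57],"roll":-16,"jaw":33},
    {"delta_pos":[-634,-189,57],"roll":-16,"jaw":33},
    {"delta_pos":[-634,-189,57],"roll":-16,"jaw":33},
    {"delta_pos":[-634,-189,57],"roll":-16,"jaw":33},
    {"delta_pos":[-634,-189,57],"roll":-16,"jaw":33},
    {"delta_pos":[-634,-189,57],"roll":-16,"jaw":33},
    {"delta_pos":[-634,-189,57],"roll":-16,"jaw":33},
    {"delta_pos":[-634,-189,57],"roll":-16,"jaw":33},
    {"delta_pos":[-634,-189,57],"roll":-16,"jaw":33},
    {"delta_pos":[-634,-189,57],"roll":-16,"jaw":33},
    {"delta_pos":[-634,-189,57],"roll":-16,"jaw":33},
    {"delta_pos":[-634,-189,57],"roll":-16,"jaw":33},
    {"delta_pos":[-634,-189,57],"roll":-16,"jaw":33},
    {"delta_pos":[-634,-189,57],"roll":-16,"jaw":33}
  ]
}}

```text
time_s: 16.55
ee_pos: [448.6, -404.7, 236.9]
ee_rot: [179.8, -0.2, -177.3]
force: [-0.5, 0.4, 0.4]
gripper_width: 30.4
gripper_force: 0.0
```

Run:
```python
from h import *
s=env.state(); print(s["ee_pos"],s["ee_rot"])
f=snap("wrist"); cv2.imwrite("pics/w7.png",f["img"])
b=(320,580,-490,-315)
comps(f,39,52,300,b)
```

```text
[ 448.63697102 -404.6616686   236.86895214] [ 179.81525015   -0.21022534 -177.26088214]
[278. 167.] 4274 c [ 448.7 -404. ] sz [208.3 120.2] a 3.0 z [40.7 44.7 46.3]
```

View pics/w7.png

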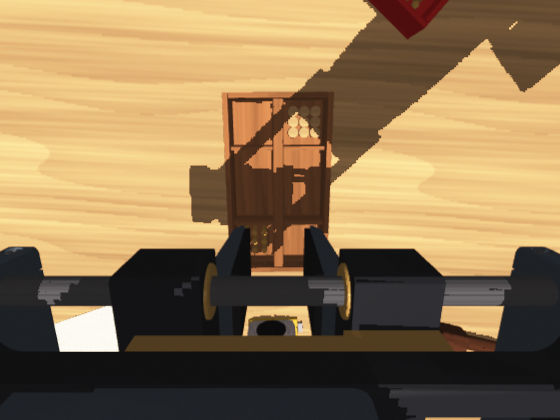

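The brown six-compartment tray fills (225–332, 93–268), with its partition at (278,170). Its pegs sit in corner bays, clear of the central grip; red one left at (410,10).

Request:
{"name": "arm_command", "arguments": {
  "rows": [
    {"delta_pos":[-0.5,0.7,60],"roll":0,"jaw":33},
    {"delta_pos":[-0.5,0.7,120],"roll":0,"jaw":33},
    {"delta_pos":[-0.5,0.7,150],"roll":0,"jaw":33},
    {"delta_pos":[-0.5,0.7,165],"roll":0,"jaw":33},
    {"delta_pos":[-0.5,0.7,165],"roll":0,"jaw":33},
    {"delta_pos":[-0.5,0.7,165],"roll":0,"jaw":33},
    {"delta_pos":[-0.5,0.7,185],"roll":0,"jaw":33},
    {"delta_pos":[-0.5,0.7,205],"roll":0,"jaw":33},
    {"delta_pos":[-0.5,0.7,218],"roll":0,"jaw":33},
    {"delta_pos":[-0.5,0.7,221],"roll":0,"jaw":33},
    {"delta_pos":[-0.5,0.7,221],"roll":0,"jaw":33},
    {"delta_pos":[-0.5,0.7,221],"roll":0,"jaw":0},
    {"delta_pos":[-0.5,0.7,221],"roll":0,"jaw":0},
    {"delta_pos":[-0.5,0.7,221],"roll":0,"jaw":0},
    {"delta_pos":[-0.5,0.7,221],"roll":0,"jaw":0},
    {"delta_pos":[-0.5,0.7,221],"roll":0,"jaw":0},
    {"delta_pos":[-0.5,0.7,221],"roll":0,"jaw":0}
  ],
  "squeeze": 50
}}

```text
time_s: 18.02
ee_pos: [451.5, -402.5, 20.5]
ee_rot: [-179.9, 0.1, -177.0]
force: [0.1, 0.9, 6.1]
gripper_width: 11.6
gripper_force: 50.0
```

Run:
```python
from h import *
s=env.state();print(s["ee_pos"],s["force"]); delta(492.6,257.7,300,102.97)
```

```text
[ 451.47025053 -402.47305894   20.53215548] [0.06941128 0.85511469 6.06692615]
dpos [ -75.8  656.7 -280.4] roll 16.0 dist 718.0 t 18.0167 yaw -177.0
```

Request:
{"name": "arm_command", "arguments": {
  "rows": [
    {"delta_pos":[0,0,-15],"roll":0,"jaw":0},
    {"delta_pos":[0,0,-45],"roll":0,"jaw":0},
    {"delta_pos":[0,0,-80],"roll":0,"jaw":0},
    {"delta_pos":[0,5,-115],"roll":0,"jaw":0},
    {"delta_pos":[-2,15,-150],"roll":0.5,"jaw":0},
    {"delta_pos":[-4,35,-185],"roll":1,"jaw":0},
    {"delta_pos":[-6,60,-215],"roll":2,"jaw":0},
    {"delta_pos":[-10,90,-240],"roll":3,"jaw":0},
    {"delta_pos":[-14,125,-260],"roll":4,"jaw":0},
    {"delta_pos":[-18,162,-275],"roll":5,"jaw":0},
    {"delta_pos":[-22,200,-280],"roll":6,"jaw":0},
    {"delta_pos":[-27,239,-280],"roll":7,"jaw":0},
    {"delta_pos":[-32,278,-280],"roll":8,"jaw":0},
    {"delta_pos":[-37,317,-280],"roll":9,"jaw":0},
    {"delta_pos":[-42,356,-280],"roll":10,"jaw":0},
    {"delta_pos":[-47,395,-280],"roll":11,"jaw":0},
    {"delta_pos":[-51,430,-280],"roll":12,"jaw":0},
    {"delta_pos":[-55,460,-280],"roll":12.8,"jaw":0},
    {"delta_pos":[-58,485,-280],"roll":13.4,"jaw":0},
    {"delta_pos":[-60,500,-280],"roll":13.8,"jaw":0}
  ]
}}

```text
time_s: 19.68
ee_pos: [484.0, 103.3, 298.4]
ee_rot: [-180.0, -0.1, 114.0]
force: [0.3, -0.3, -2.7]
gripper_width: 11.6
gripper_force: 50.0
```

Run:
```python
from h import *
delta(492.6,257.7,300,102.97)
```

```text
dpos [137.6  70.6  -1.4] roll 2.2 dist 155.0 t 19.6833 yaw 114.0
```

Request:
{"name": "arm_command", "arguments": {
  "rows": [
    {"delta_pos":[25,13,-1],"roll":0.8,"jaw":0},
    {"delta_pos":[55,28,-1],"roll":1.6,"jaw":0},
    {"delta_pos":[85,44,-1],"roll":2.2,"jaw":0},
    {"delta_pos":[112,57,-1],"roll":2.2,"jaw":0},
    {"delta_pos":[130,66,-1],"roll":2.2,"jaw":0},
    {"delta_pos":[137,70,-1],"roll":2.2,"jaw":0},
    {"delta_pos":[137,70,-1],"roll":2.2,"jaw":0},
    {"delta_pos":[137,70,-1],"roll":2.2,"jaw":0},
    {"delta_pos":[137,70,-1],"roll":2.2,"jaw":0}
  ]
}}

```text
time_s: 20.43
ee_pos: [492.9, 252.9, 299.8]
ee_rot: [-180.0, 0.1, 102.9]
force: [-0.2, 0.3, -2.8]
gripper_width: 11.8
gripper_force: 50.0
```

```bash
cat >> h.py <<'E'
def held(off,ymax=130):
    where(); s=env.state(); f=snap("wrist"); X,Y,Z=tote(f); rim=s["ee_pos"][2]+off
    m=(abs(Z-rim)<6)&(abs(X)<75)&(Y>20)&(Y<ymax)
    print("far edge Y",np.percentile(Y[m],[97,99,99.8]),"X",np.percentile(X[m],[0.5,2,98,99.5]),"Z",np.median(Z[m])-rim)
    t=(abs(Z-230)<4)&(Y>90)&(Y<140); print("far top Y",t.sum(),np.percentile(Y[t],[2,98]),"X",np.percentile(X[t],[1,99]))
    return f
E
python3 - <<'E'
from h import *
held(24.5)
E
```

```text
tcp in tote -0.79 -4.77 299.84 [-1.7996e+02  5.0000e-02  1.0290e+02] [-0.2  0.3 -2.8]
far edge Y [100.70157842 101.16687626 101.36535982] X [-60.19808035 -59.52266289  58.20099377  58.81605524] Z -0.22353384247412578
far top Y 679 [122.63775977 125.4902136 ] X [-45.2555386   45.73117729]
```

Request:
{"name": "arm_command", "arguments": {
  "rows": [
    {"delta_pos":[3.6,0.7,15],"roll":0,"jaw":0},
    {"delta_pos":[3.6,0.7,32],"roll":0,"jaw":0},
    {"delta_pos":[3.6,0.7,38],"roll":0,"jaw":0},
    {"delta_pos":[3.6,0.7,38],"roll":0,"jaw":0},
    {"delta_pos":[3.6,0.7,38],"roll":0,"jaw":0},
    {"delta_pos":[3.6,0.7,38],"roll":0,"jaw":0}
  ]
}}

```text
time_s: 20.98
ee_pos: [493.5, 257.7, 263.1]
ee_rot: [179.9, -0.0, 102.9]
force: [-0.1, -0.3, -2.2]
gripper_width: 11.9
gripper_force: 50.0
```

Run:
```python
from h import *
f=held(24.5); cv2.imwrite("pics/w8.png",f["img"])
```

```text
tcp in tote 0.85 -0.21 263.1 [ 1.7989e+02 -2.0000e-02  1.0293e+02] [-0.1 -0.3 -2.2]
far edge Y [105.23925209 105.67245451 105.87660763] X [-58.61024432 -57.97301264  59.75204793  60.40419141] Z -0.14221261183098477
far top Y 2090 [119.07583467 125.51608614] X [-45.11280815  45.97283469]
```

View pics/w8.png

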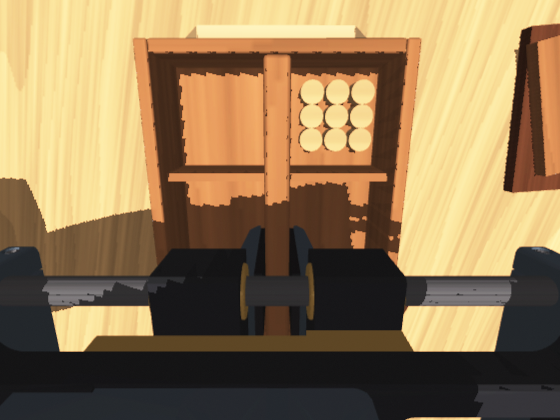

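The tray is level and nearly centred, its far rim at (278,45) just inside the far board at (278,32). Shifting about 1 mm and lowering.

Request:
{"name": "arm_command", "arguments": {
  "rows": [
    {"delta_pos":[-1,-0.5,10],"roll":0,"jaw":0},
    {"delta_pos":[-1,-0.5,25],"roll":0,"jaw":0},
    {"delta_pos":[-1,-0.5,45],"roll":0,"jaw":0},
    {"delta_pos":[-1,-0.5,65],"roll":0,"jaw":0},
    {"delta_pos":[-1,-0.5,85],"roll":0,"jaw":0},
    {"delta_pos":[-1,-0.5,98],"roll":0,"jaw":0},
    {"delta_pos":[-1,-0.5,102],"roll":0,"jaw":0},
    {"delta_pos":[-1,-0.5,102],"roll":0,"jaw":0},
    {"delta_pos":[-1,-0.5,102],"roll":0,"jaw":0}
  ]
}}

```text
time_s: 21.78
ee_pos: [493.1, 257.0, 160.5]
ee_rot: [179.9, -0.0, 103.0]
force: [0.3, 0.4, -1.9]
gripper_width: 12.2
gripper_force: 50.0
```

Run:
```python
from h import *
held(24.5,108)
```

```text
tcp in tote 0.36 -0.79 160.54 [ 1.7993e+02 -2.0000e-02  1.0297e+02] [ 0.3  0.4 -1.9]
far edge Y [104.66430298 105.10259017 105.3231661 ] X [-59.19538812 -58.53296161  59.25727873  59.9354609 ] Z -0.14525705585450055Traceback (most recent call last):
  File "<stdin>", line 2, in <module>
  File "h.py", line 44, in held
    t=(abs(Z-230)<4)&(Y>90)&(Y<140); print("far top Y",t.sum(),np.percentile(Y[t],[2,98]),"X",np.percentile(X[t],[1,99]))
                                                               ~~~~~~~~~~~~~^^^^^^^^^^^^^
    return _quantile_unchecked(
        a, q, axis, out, overwrite_input, method, keepdims, weights)
    return _ureduce(a,
                    func=_quantile_ureduce_func,
    ...<5 lines>...
                    overwrite_input=overwrite_input,
                    method=method)
    r = func(a, **kwargs)
    result = _quantile(arr,
                       quantiles=q,
    ...<2 lines>...
                       out=out,
                       weights=wgt)
    slices_having_nans = np.isnan(arr[-1, ...])
                                  ~~~^^^^^^^^^
IndexError: index -1 is out of bounds for axis 0 with size 0
```

Request:
{"name": "arm_command", "arguments": {
  "rows": [
    {"delta_pos":[0,0,3],"roll":0,"jaw":0},
    {"delta_pos":[0,0,5],"roll":0,"jaw":0},
    {"delta_pos":[0,0,7],"roll":0,"jaw":0},
    {"delta_pos":[0,0,9],"roll":0,"jaw":0},
    {"delta_pos":[0,0,9],"roll":0,"jaw":0},
    {"delta_pos":[0,0,9],"roll":0,"jaw":0}
  ]
}}

```text
time_s: 22.33
ee_pos: [492.9, 256.9, 152.5]
ee_rot: [179.9, -0.0, 103.0]
force: [-1.5, 0.1, 5.5]
gripper_width: 12.2
gripper_force: 50.0
```

Seated. Release and rise.

Request:
{"name": "arm_command", "arguments": {
  "rows": [
    {"delta_pos":[0,0,0],"roll":0,"jaw":33},
    {"delta_pos":[0,0,0],"roll":0,"jaw":33},
    {"delta_pos":[0,0,0],"roll":0,"jaw":33},
    {"delta_pos":[0,0,-10],"roll":0,"jaw":33},
    {"delta_pos":[0,0,-45],"roll":0,"jaw":33},
    {"delta_pos":[0,0,-85],"roll":0,"jaw":33},
    {"delta_pos":[0,0,-125],"roll":0,"jaw":33},
    {"delta_pos":[0,0,-150],"roll":0,"jaw":33},
    {"delta_pos":[0,0,-150],"roll":0,"jaw":33},
    {"delta_pos":[0,0,-150],"roll":0,"jaw":33}
  ]
}}

```text
time_s: 23.17
ee_pos: [493.3, 257.1, 303.2]
ee_rot: [179.7, -0.1, 103.0]
force: [-0.6, -0.0, -0.2]
gripper_width: 30.0
gripper_force: 0.0
```

Run:
```python
from h import *
f=snap("wrist"); X,Y,Z=tote(f)
m=(Z>170)&(Z<184)&(abs(X)<64)&(abs(Y)<108)
A_=np.c_[X[m],Y[m],np.ones(m.sum())]; print("rim plane",np.linalg.lstsq(A_,Z[m],rcond=None)[0], np.percentile(Y[m],[1,99.5]),np.percentile(X[m],[0.5,99.5]))
# hole edge in far board not visible; bar from top view
g=dict(np.load("top1.npz")); P=cloud(g)
k=(P[...,2]>8)&(P[...,2]<60)&(P[...,0]>600)&(P[...,0]<760)&(P[...,1]>-180)&(P[...,1]<150); q=P[k]
h=q[q[:,2]>24]; print("head",np.median(h,0),cv2.minAreaRect(h[:,:2].astype(np.float32))); print("yrange",q[:,1].min(),q[:,1].max())
d=np.array([np.cos(np.radians(76.8)),np.sin(np.radians(76.8))]); pj=q[:,:2]@d; print(pj.min(),pj.max())
delta(658,-145,200,76.8)
```

```text
rim plane [-1.80703962e-04  6.43605848e-04  1.76497141e+02] [-74.24973304 105.51856596] [-59.780361    59.69317648]
head [ 667.06269525 -118.32219675   28.39969618] ((680.3006591796875, -28.306472778320312), (292.888916015625, 30.75748062133789), 79.72148132324219)
yrange -179.48048317195483 148.33616908163728
-27.354638876120905 315.70965667697266
dpos [-428.6   71.1  101.2] roll 5.23 dist 446.0 t 23.2167 yaw 103.0
```

Request:
{"name": "arm_command", "arguments": {
  "rows": [
    {"delta_pos":[-429,71,80],"roll":5.2,"jaw":60},
    {"delta_pos":[-429,71,80],"roll":5.2,"jaw":60},
    {"delta_pos":[-429,71,80],"roll":5.2,"jaw":60},
    {"delta_pos":[-429,71,80],"roll":5.2,"jaw":60},
    {"delta_pos":[-429,71,80],"roll":5.2,"jaw":60},
    {"delta_pos":[-429,71,80],"roll":5.2,"jaw":60},
    {"delta_pos":[-429,71,80],"roll":5.2,"jaw":60},
    {"delta_pos":[-429,71,80],"roll":5.2,"jaw":60},
    {"delta_pos":[-429,71,80],"roll":5.2,"jaw":60},
    {"delta_pos":[-429,71,80],"roll":5.2,"jaw":60},
    {"delta_pos":[-429,71,80],"roll":5.2,"jaw":60},
    {"delta_pos":[-429,71,80],"roll":5.2,"jaw":60},
    {"delta_pos":[-429,71,80],"roll":5.2,"jaw":60},
    {"delta_pos":[-429,71,80],"roll":5.2,"jaw":60}
  ]
}}

```text
time_s: 24.38
ee_pos: [657.2, -144.6, 219.5]
ee_rot: [-179.8, -0.0, 77.0]
force: [-0.7, 1.3, -0.4]
gripper_width: 54.9
gripper_force: 0.0
```

Run:
```python
from h import *
s=env.state(); print(s["ee_pos"],s["ee_rot"])
f=snap("wrist"); cv2.imwrite("pics/w9.png",f["img"])
P=cloud(f); Z=P[...,2]; b=(P[...,0]>600)&(P[...,0]<780)&(P[...,1]>-190)&(P[...,1]<150)
np.savez("w9.npz",P=P)
comps(f,10,60,100,(600,780,-190,150)); comps(f,25,34,60,(600,780,-190,150))
k=b&(Z>12)&(Z<45); q=P[k]; d=np.array([np.cos(np.radians(76.8)),np.sin(np.radians(76.8))]); n=np.array([-d[1],d[0]]); o=np.array([658,-150.])
L=(q[:,:2]-o)@d; W=(q[:,:2]-o)@n
for a in range(-30,310,20):
    m=(L>a)&(L<=a+20)
    if m.sum()>5: print(a,m.sum(),np.percentile(W[m],[1,50,99]).round(1),np.percentile(q[m,2],[50,98]).round(1))
```

```text
[ 657.23494774 -144.5547841   219.53514934] [-1.79817355e+02 -4.44516618e-02  7.69640937e+01]
[279. 109.] 4105 c [678.6 -64. ] sz [220.2  29.7] a 77.7 z [14.8 22.2 31.2]
[280. 190.] 976 c [ 660.1 -149.3] sz [45.7 29.7] a 78.0 z [27.1 30.  31.7]
-30 233 [-16.9  -1.8  12.2] [30.2 31.8]
-10 453 [-16.7  -2.8  12.1] [30.1 31.8]
10 420 [-16.4  -1.6  13.1] [29.  31.4]
30 307 [-10.8  -1.5   8.9] [23.  25.7]
50 323 [-10.6  -1.3   8.8] [22.7 25.2]
70 331 [-10.4  -0.2   8.8] [22.2 24.7]
90 337 [-9.  -0.   9.9] [21.9 24.5]
110 358 [-8.7  0.6  9.9] [21.5 23.8]
130 373 [-8.5  1.2 10.9] [21.2 23.7]
150 400 [-8.3  1.3 10.9] [20.5 23.3]
170 407 [-8.1  1.4 10.8] [20.3 22.9]
190 155 [-7.4  2.4 11.8] [19.8 22. ]
```

View pics/w9.png

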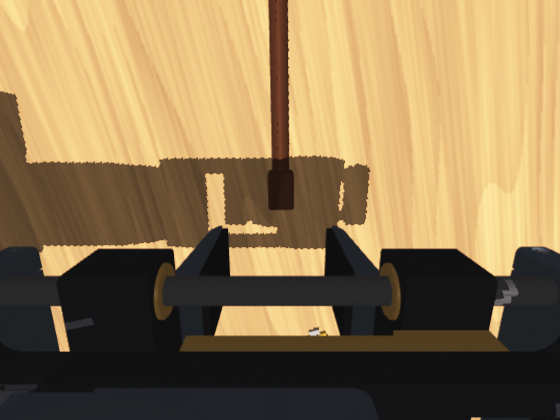

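The head is at (280,190), the shaft running straight up the view to (279,0), and the fingers straddle it once shifted about 4 mm.

Request:
{"name": "arm_command", "arguments": {
  "rows": [
    {"delta_pos":[-4,4,60],"roll":-0.16,"jaw":60},
    {"delta_pos":[-4,4,120],"roll":-0.16,"jaw":60},
    {"delta_pos":[-4,4,150],"roll":-0.16,"jaw":60},
    {"delta_pos":[-4,4,170],"roll":-0.16,"jaw":60},
    {"delta_pos":[-4,4,170],"roll":-0.16,"jaw":60},
    {"delta_pos":[-4,4,190],"roll":-0.16,"jaw":60},
    {"delta_pos":[-4,4,205],"roll":-0.16,"jaw":60},
    {"delta_pos":[-4,4,212],"roll":-0.16,"jaw":60},
    {"delta_pos":[-4,4,215],"roll":-0.16,"jaw":60},
    {"delta_pos":[-4,4,215],"roll":-0.16,"jaw":60},
    {"delta_pos":[-4,4,215],"roll":-0.16,"jaw":60}
  ]
}}

```text
time_s: 25.35
ee_pos: [662.1, -150.0, 7.8]
ee_rot: [179.8, -0.0, 77.8]
force: [0.1, -0.6, -0.3]
gripper_width: 54.7
gripper_force: 0.0
```

Run:
```python
from h import *
delta(660.1,-149.3,3,77.8)
```

```text
dpos [ 0.3 -2.1  4.8] roll -0.0 dist 5.0 t 25.35 yaw 77.8
```

Request:
{"name": "arm_command", "arguments": {
  "rows": [
    {"delta_pos":[0,-2,3.5],"roll":0,"jaw":60},
    {"delta_pos":[0,-2,3.5],"roll":0,"jaw":60},
    {"delta_pos":[0,-2,3.5],"roll":0,"jaw":0},
    {"delta_pos":[0,-2,3.5],"roll":0,"jaw":0},
    {"delta_pos":[0,-2,3.5],"roll":0,"jaw":0},
    {"delta_pos":[0,-2,3.5],"roll":0,"jaw":0},
    {"delta_pos":[0,-2,3.5],"roll":0,"jaw":0},
    {"delta_pos":[0,-2,3.5],"roll":0,"jaw":0},
    {"delta_pos":[0,-2,3.5],"roll":0,"jaw":0}
  ],
  "squeeze": 50
}}

```text
time_s: 26.1
ee_pos: [659.2, -149.8, 2.6]
ee_rot: [180.0, -0.0, 77.8]
force: [0.3, -1.1, 1.0]
gripper_width: 29.6
gripper_force: 50.0
```

Run:
```python
from h import *
s=env.state(); print(s["ee_pos"],s["gripper_width"],s["force"])
h=C-455*EY; print(h); delta(*h,184,102.97)
```

```text
[ 659.22819309 -149.77748373    2.55930165] 29.624204819481108 [ 0.32267822 -1.06781478  1.00692653]
[ 594.72058427 -185.69191047]
dpos [ -48.8  -55.4 -181.5] roll -5.04 dist 196.0 t 26.1 yaw 77.8
```

Request:
{"name": "arm_command", "arguments": {
  "rows": [
    {"delta_pos":[0,0,-10],"roll":0,"jaw":0},
    {"delta_pos":[-5,-5,-35],"roll":0,"jaw":0},
    {"delta_pos":[-20,-18,-65],"roll":0,"jaw":0},
    {"delta_pos":[-35,-32,-95],"roll":-0.6,"jaw":0},
    {"delta_pos":[-45,-45,-125],"roll":-1.6,"jaw":0},
    {"delta_pos":[-49,-55,-150],"roll":-2.6,"jaw":0},
    {"delta_pos":[-49,-55,-170],"roll":-3.6,"jaw":0},
    {"delta_pos":[-49,-55,-182],"roll":-4.5,"jaw":0},
    {"delta_pos":[-49,-55,-184],"roll":-5,"jaw":0},
    {"delta_pos":[-49,-55,-184],"roll":-5.04,"jaw":0},
    {"delta_pos":[-49,-55,-184],"roll":-5.04,"jaw":0},
    {"delta_pos":[-49,-55,-184],"roll":-5.04,"jaw":0}
  ]
}}

```text
time_s: 27.1
ee_pos: [594.5, -185.8, 185.9]
ee_rot: [-179.9, -0.0, 102.9]
force: [-0.2, -0.0, -1.4]
gripper_width: 29.6
gripper_force: 50.0
```

```bash
cat >> h.py <<'E'
def bar():
    where(); s=env.state(); f=snap("wrist"); X,Y,Z=tote(f); d=s["ee_pos"][:2]-C; y0=d@EY
    zc=s["ee_pos"][2]
    for a in range(20,300,30):
        m=(Y-y0>a)&(Y-y0<a+30)&(abs(X)<25)&(Z>zc-5)&(Z<zc+30)
        if m.sum()>20:
            x=X[m]; print("L%3d"%a,m.sum(),"X",np.percentile(x,[2,98]).round(1),"mid",(np.percentile(x,[2,98]).mean()).round(2),"top",np.percentile(Z[m],[95,99]).round(1),"Ymax",round((Y[m]).max(),1))
    return f,X,Y,Z
E
python3 - <<'E'
from h import *
f,X,Y,Z=bar(); cv2.imwrite("pics/w10.png",f["img"])
E
```

```text
tcp in tote -0.2 -455.03 185.89 [-1.7994e+02 -4.0000e-02  1.0291e+02] [-0.2 -0.  -1.4]
L 20 2811 X [-12.2  12.1] mid -0.05 top [211.3 212.8] Ymax -405.0
L 50 2738 X [-9.5  9.2] mid -0.15 top [208.  208.6] Ymax -375.0
L 80 3185 X [-9.5  9.3] mid -0.12 top [207.5 208. ] Ymax -345.0
L110 1394 X [-9.5  9.3] mid -0.11 top [207.  207.5] Ymax -330.9
```

View pics/w10.png

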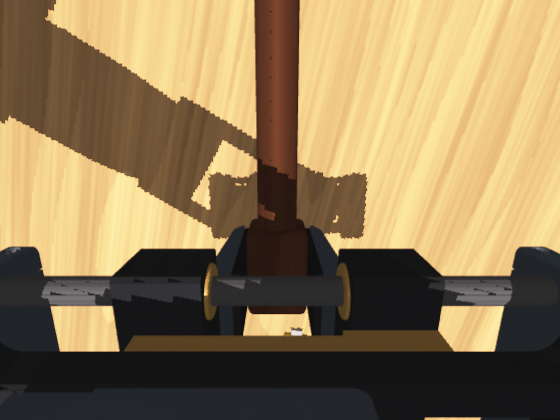

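The bar is held squarely: shaft along the view's centre (276,100), head at (276,265), on line with the holes within 0.2 mm, sloping about 1°. Threading it in.

Request:
{"name": "arm_command", "arguments": {
  "rows": [
    {"delta_pos":[15,0.1,0],"roll":0,"jaw":0},
    {"delta_pos":[27,0.1,0],"roll":0,"jaw":0},
    {"delta_pos":[35,0.1,0],"roll":0,"jaw":0},
    {"delta_pos":[42,0.1,0],"roll":0,"jaw":0},
    {"delta_pos":[50,0.1,0],"roll":0,"jaw":0},
    {"delta_pos":[60,0.1,0],"roll":0,"jaw":0},
    {"delta_pos":[70,0.1,0],"roll":0,"jaw":0},
    {"delta_pos":[70,0.1,0],"roll":0,"jaw":0},
    {"delta_pos":[70,0.1,0],"roll":0,"jaw":0}
  ]
}}

```text
time_s: 27.9
ee_pos: [579.3, -117.2, 186.6]
ee_rot: [180.0, 0.0, 103.0]
force: [-0.4, -0.4, -1.1]
gripper_width: 29.6
gripper_force: 50.0
```

Run:
```python
from h import *
f,X,Y,Z=bar()
t=(abs(Z-230)<4)&(Y<-100)&(Y>-135); print(t.sum(), np.percentile(X[t],[1,99]) if t.sum() else "")
g=snap("side"); p=proj(g,[*(C-118*EY),196]); u,v=p.astype(int); print(p)
cv2.imwrite("pics/s2.png",cv2.resize(g["img"][v-70:v+70,u-90:u+90],None,fx=4,fy=4,interpolation=cv2.INTER_CUBIC))
```

```text
tcp in tote 0.4 -384.77 186.59 [1.7999e+02 2.0000e-02 1.0303e+02] [-0.4 -0.4 -1.1]
L 20 2829 X [-11.8  12.6] mid 0.42 top [211.9 213.5] Ymax -334.8
L 50 2729 X [-9.   9.7] mid 0.32 top [208.6 209.1] Ymax -304.8
L 80 3175 X [-9.1  9.7] mid 0.3 top [208.  208.6] Ymax -274.8
L110 1401 X [-9.2  9.6] mid 0.24 top [207.6 208.2] Ymax -260.6
0 
[303.71544373 163.60452009]
```

View pics/s2.png

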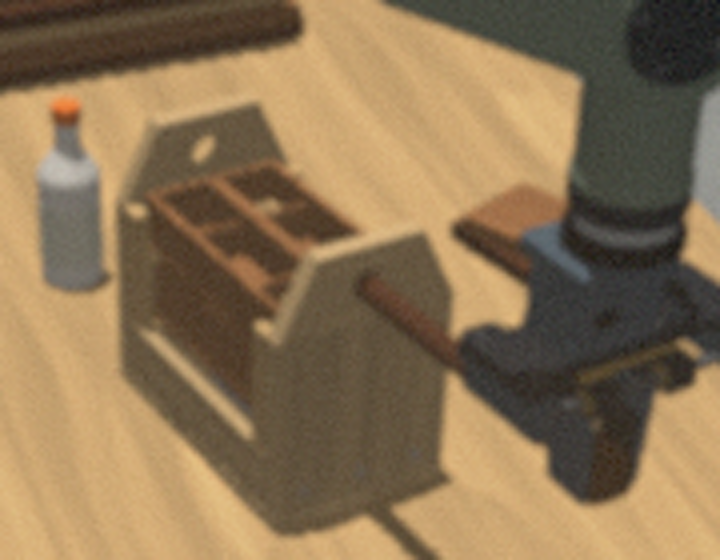

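The side crop shows the shaft entering the near board's hole at (365,285) and the far hole open at (205,150), with both trays level. The force is nil, so I push on toward the far hole.

Request:
{"name": "arm_command", "arguments": {
  "rows": [
    {"delta_pos":[12,-0.3,0],"roll":0,"jaw":0},
    {"delta_pos":[30,-0.3,0],"roll":0,"jaw":0},
    {"delta_pos":[50,-0.3,0],"roll":0,"jaw":0},
    {"delta_pos":[70,-0.3,0],"roll":0,"jaw":0},
    {"delta_pos":[90,-0.3,0],"roll":0,"jaw":0},
    {"delta_pos":[110,-0.3,0],"roll":0,"jaw":0},
    {"delta_pos":[130,-0.3,0],"roll":0,"jaw":0},
    {"delta_pos":[150,-0.3,0],"roll":0,"jaw":0},
    {"delta_pos":[168,-0.3,0],"roll":0,"jaw":0},
    {"delta_pos":[180,-0.3,0],"roll":0,"jaw":0},
    {"delta_pos":[185,-0.3,0],"roll":0,"jaw":0},
    {"delta_pos":[185,-0.3,0],"roll":0,"jaw":0},
    {"delta_pos":[185,-0.3,0],"roll":0,"jaw":0}
  ]
}}

```text
time_s: 29.08
ee_pos: [537.7, 62.2, 186.5]
ee_rot: [180.0, 0.0, 103.0]
force: [0.3, -1.1, -1.0]
gripper_width: 29.4
gripper_force: 50.0
```

Run:
```python
from h import *
f,X,Y,Z=bar()
t=(abs(Z-230)<4)&(Y<-100)&(Y>-135); print(t.sum(), np.percentile(X[t],[1,99]) if t.sum() else "")
```

```text
tcp in tote 0.07 -200.65 186.45 [1.8000e+02 3.0000e-02 1.0298e+02] [ 0.3 -1.1 -1. ]
L 20 2826 X [-12.1  12.2] mid 0.03 top [211.8 213.5] Ymax -150.7
L 50 2223 X [-9.3  9.8] mid 0.24 top [208.4 209.1] Ymax -126.3
L 80 1822 X [-9.4  9.4] mid 0.02 top [207.7 208.3] Ymax -90.7
L110 1403 X [-9.4  9.4] mid -0.0 top [207.5 208.1] Ymax -76.5
10954 [-44.93133137  45.11740971]
```

Request:
{"name": "arm_command", "arguments": {
  "rows": [
    {"delta_pos":[10,0,0],"roll":0,"jaw":0},
    {"delta_pos":[20,0,0],"roll":0,"jaw":0},
    {"delta_pos":[30,0,0],"roll":0,"jaw":0},
    {"delta_pos":[40,0,0],"roll":0,"jaw":0},
    {"delta_pos":[46,0,0],"roll":0,"jaw":0},
    {"delta_pos":[49,0,0],"roll":0,"jaw":0},
    {"delta_pos":[50,0,0],"roll":0,"jaw":0},
    {"delta_pos":[50,0,0],"roll":0,"jaw":0}
  ]
}}

```text
time_s: 29.8
ee_pos: [526.3, 111.5, 186.5]
ee_rot: [180.0, 0.0, 103.0]
force: [0.3, -0.5, -0.7]
gripper_width: 30.2
gripper_force: 50.0
```

Run:
```python
from h import *
f,X,Y,Z=bar()
```

```text
tcp in tote 0.05 -150.0 186.45 [1.80e+02 1.00e-02 1.03e+02] [ 0.3 -0.5 -0.7]
L 20 1953 X [-23.8  23.7] mid -0.06 top [214.9 216. ] Ymax -100.0
L 50 2735 X [-9.4  9.4] mid 0.0 top [208.5 209. ] Ymax -70.0
L 80 3182 X [-9.4  9.3] mid -0.02 top [208.  208.5] Ymax -40.0
L110 1403 X [-9.4  9.4] mid -0.04 top [207.6 208.1] Ymax -25.9
```

Now the last 2 mm, gently, until the head touches.

Request:
{"name": "arm_command", "arguments": {
  "rows": [
    {"delta_pos":[1,0,0],"roll":0,"jaw":0},
    {"delta_pos":[2,0,0],"roll":0,"jaw":0},
    {"delta_pos":[2.5,0,0],"roll":0,"jaw":0},
    {"delta_pos":[2.5,0,0],"roll":0,"jaw":0},
    {"delta_pos":[2.5,0,0],"roll":0,"jaw":0}
  ]
}}

```text
time_s: 30.27
ee_pos: [525.8, 113.5, 186.4]
ee_rot: [180.0, -0.0, 102.9]
force: [0.2, 0.3, -1.0]
gripper_width: 29.8
gripper_force: 50.0
```

Request:
{"name": "arm_command", "arguments": {
  "rows": [
    {"delta_pos":[0.7,0,0],"roll":0,"jaw":0},
    {"delta_pos":[1.4,0,0],"roll":0,"jaw":0},
    {"delta_pos":[2,0,0],"roll":0,"jaw":0},
    {"delta_pos":[2,0,0],"roll":0,"jaw":0},
    {"delta_pos":[2,0,0],"roll":0,"jaw":0}
  ]
}}

```text
time_s: 30.68
ee_pos: [525.8, 113.7, 186.5]
ee_rot: [180.0, 0.2, 103.0]
force: [1.6, -6.6, 0.1]
gripper_width: 29.9
gripper_force: 50.0
```

Run:
```python
from h import *
where()
```

```text
tcp in tote 0.06 -147.76 186.52 [179.99   0.22 102.98] [ 1.6 -6.6  0.1]
```

Head is home against the board (about 7 N). Opening and withdrawing straight up.

Request:
{"name": "arm_command", "arguments": {
  "rows": [
    {"delta_pos":[0,0,0],"roll":0,"jaw":60},
    {"delta_pos":[0,0,0],"roll":0,"jaw":60},
    {"delta_pos":[0,0,0],"roll":0,"jaw":60},
    {"delta_pos":[0,0,0],"roll":0,"jaw":60},
    {"delta_pos":[0,0,-10],"roll":0,"jaw":60},
    {"delta_pos":[0,0,-30],"roll":0,"jaw":60},
    {"delta_pos":[0,0,-60],"roll":0,"jaw":60},
    {"delta_pos":[-20,0,-90],"roll":0,"jaw":60},
    {"delta_pos":[-55,0,-115],"roll":0,"jaw":60},
    {"delta_pos":[-90,0,-130],"roll":0,"jaw":60},
    {"delta_pos":[-120,0,-130],"roll":0,"jaw":60},
    {"delta_pos":[-120,0,-130],"roll":0,"jaw":60},
    {"delta_pos":[-120,0,-130],"roll":0,"jaw":60}
  ]
}}

```text
time_s: 31.77
ee_pos: [552.4, -2.3, 317.1]
ee_rot: [179.9, -0.0, 102.8]
force: [-0.3, -0.6, -0.8]
gripper_width: 54.6
gripper_force: 0.0
```

Run:
```python
from h import *
f=snap("wrist"); X,Y,Z=tote(f)
h=(abs(X)<14)&(Z>190)&(Z<222)&(Y<-100)&(Y>-190); print("head Y",np.percentile(Y[h],[1,50,99]),"ztop",np.percentile(Z[h],98))
o=(abs(X)<45)&(Z>200)&(Z<226)&(Y>-130)&(Y<-122)&(abs(X)>20);print("board outer",np.percentile(Y[o],[5,50]) if o.sum() else 0)
g=snap("side"); p=proj(g,[*C,150]); u,v=p.astype(int)
a=cv2.resize(g["img"][v-75:v+75,u-100:u+100],None,fx=3,fy=3,interpolation=cv2.INTER_CUBIC)
b=cv2.resize(f["img"],None,fx=.3571,fy=.3571)
a[:150,400:]=b[:,:][:150,:200]; cv2.imwrite("pics/s3.png",a)
```

```text
head Y [-170.73475581 -146.54914023 -124.54014151] ztop 218.48442563729697
board outer [-126.43000466 -126.15892735]
```

View pics/s3.png

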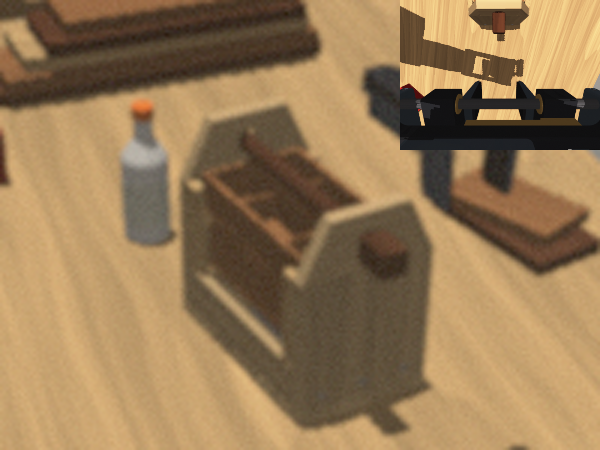

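The side view shows the bar running over the level trays through both holes. Its square head at (385,255) is flush on the near board, with the head's outer face measured at y −170.7 (−170 is home), and the glue bottle is untouched.

```bash
python3 -c "
from workcell import env
print(env.job_done())"
```

```text
the job is handed in; nothing more can be done
None
```

The tote is packed and handed in: plane flat on the floor, both trays level on their runners, and the bar home with its head against the end board, in about 32 s of the 133 s allowed; the tape and glue were not touched.

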